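# Set a veneered trim panel's overhang with a square and hold it for trimming

## Robot

A 7-joint arm with a two-finger parallel gripper is mounted at the origin on the work surface. World frame = base frame: x ahead of the robot, y to its left, z up, the work surface at z = 0. Lengths are in m, angles in rad, forces in N, time in s.
With the tool pointing down it reaches from about 0.4 to 0.875 m from the base axis. Payload 19.3 kg.
Tool frame: the origin (TCP) lies midway between the tips of the shut fingers; the grasp point (between the pads) lies robot.grip_point_offset behind it (robot.grip_point_offset is the distance from the TCP to the grasp point, in m); z points along the fingers, y is the line along which they close (so a half turn about z gives the same grasp; the last joint's range is limited). The gripper opens to 85 mm and grips with 20 to 120 N. Pads are 22 mm wide; open, the fingers measure 114 mm over their backs; the gripper's body (76 mm by 85 mm) begins 54 mm behind the grasp point. The pads swing forward as they close: fully open they stand 13 mm farther back than shut.
Start: joints at [-1.224, 0.521, -0.036, 1.599, 0.021, 1.021, -0.113], TCP at [0.253, 0.571, 0.231] pointing down, gripper open.
Joint ranges: [-2.91, 2.91], [-0.3, 2.13], [-1.5, 1.42], [0.17, 2.43], [-1.26, 4.41], [0.16, 1.93], [-2.52, 2.52]. Speed limits (rad/s): [1.89, 1.89, 2.39, 2.39, 3.01, 3.01, 3.01].

## Interface

Orientations are given as a 3x3 rotation matrix whose columns are the frame's x, y, z axes.
In Python, from cell import observe, optics, close_job, nets, robot gives the robot as it stands.
- The arm moves only by the tool step_arm, never from a script. Its argument "moves" is a list of rows, each a list of 5 numbers: the gripper command: -1 is fully open, 1 is shut, values between are in proportion, then the shift along the tool's x, y, z in m, then the turn about the tool's z in degrees. In form: [[gripper, tx, ty, tz, spin], ...]. A call has 1 to 10 rows; each row is the pose to reach, as a shift and turn from the pose commanded when the call began, along the tool's axes at that moment; what a row does not reach only later rows make up. A row lasts 1/12 s, in which the tool goes at most 41.7 mm and 7.16 degrees, less where a joint would pass 70% of its speed; a pose out of reach is approached as far as the arm can. A call with a gripper value outside its range is refused whole. The fingers move at their own pace and stop on an object; "newtons" is the grip in N (left out, the last holds). Time passes only in rows, so rows that repeat a pose let the fingers close. It gives the time, the measured TCP pose, the force, the opening and the grip force at its end, in the units of the state.
- observe(): the state, without advancing time (a new reading comes with each control period).
- optics.grab_frame(name): name is "scene" or "side" or "wrist"; returns the picture (420x560x3 uint8, red, green, blue); there is no depth.
- optics.camera_info(name): a dict with "fx", "fy", "cx", "cy" (pixels), "rvec" (rotation vector, rad) and "tvec" (3), from world to camera coordinates, as OpenCV has them. Camera axes: x right, y down, z forward; pixel columns grow to the right and rows downward; lengths in m; the calibration is good to about 2 mm. The wrist camera is an equidistant fisheye: a pixel r from the principal point sees the ray r / f radians off the axis. A picture is of the moment at which its call begins: read the wrist's pose just before it. camera_info takes no time and is no camera call; for the wrist camera it gives the pose at the moment of the call.
- close_job(): hands the job in; it is judged then, once.
Trained networks look in the newest picture that a camera, given by its name, has taken for a name from the list of things; names that differ only in an ending like _2 or _b are one class to them, and where a whole thing is asked for, a point or a joint stands for the part that bears it (a point fixed in the world has none). Each returns a list of dicts, best first, with "p" (0 to 1); they miss things now and then, are a little off and sometimes report something else, mostly with a low value. They report only what shows in the picture. A call takes as long as a camera call.
- nets.silhouettes(label, camera): "pixels" (420x560 bool, what is visible of it) and "bbox" ([left, top, right, bottom] in pixels, round what is visible of it).
The state is a dict: "clock": time; "q": joint angles; "dq": joint speeds; "joint_efforts": joint torques, N m; "position": TCP position; "orientation": TCP orientation; "force": force on the tool from outside, world axes, zero at the start; "wrist_torque": the same for the moment, N m; "finger_gap": finger opening in m; "grasp_force": force on a finger pad.
Only numpy, scipy, OpenCV 4.12 (cv2) and the standard library are available. Lean on these libraries where they do the work, as an engineer would, in place of code of your own. Each camera call takes 0.05 s, during which the arm holds its last target. There are 200 camera calls.

## Task

Get the veneered trim panel ready for edge trimming: lay the steel square flat on the bench beside the panel, its short leg flush along the front face of the raised block (the face the panel already pokes out over), its long leg pointing straight out, and let go of it. Then slide the panel straight out along the block, without lifting it or letting it tip, until its free end is level with the tip of the square's long leg. More than half of it then hangs free, so finish while holding it by its tail, down flat on the block, and leave the square in place and the other things on the bench alone.

Things in the scene. Friction and masses are not known exactly. Their poses are not given: they have to be found in the camera images.
- trim_block: Raised trimming block fixed to the bench: layered wood, black top, 220 mm wide (x), 250 mm long (y), 40 mm high; place and turn vary. Origin: centre of its underside. Its +y axis points outward to its front face, the upright face 125 mm from the origin that the panel pokes out over.
- panel: Loose veneered trim panel: straight board, chevron veneer on top, 45 mm wide (x), 260 mm long (y), 14 mm thick, about 0.16 kg, evenly weighted. It lies on the block near the block's -x side, roughly along the block's y; its +y end (free end) pokes 12 to 35 mm past the front face, its tail lies on the block. Origin: centre of its underside.
- panel_end (a point): Middle of the panel's top edge at its free end: 130 mm along the panel's +y from its origin, 14 mm up.
- panel_tail (a point): Middle of the panel's top edge at its tail: 130 mm along the panel's -y from its origin, 14 mm up.
- square: Loose flat steel square, an L flat on the bench in front of the block, legs 25 mm wide, 8 mm thick, 0.34 kg. Origin: underside of its outer corner; long leg 150 mm along +y, short leg 100 mm along +x (outer edges on the y and x axes). Laid as asked its axes are parallel to the block's: outer edge of the short leg on the face, long leg next to the panel, short leg running away from it.
- square_tip (a point): Tip of the square's long leg, at its outer edge (the panel's side), top face: 150 mm along its +y from the origin, 8 mm up. This is the mark for the panel's end.
- square_toe (a point): End of the square's short leg, at its outer edge (the one to lay against the block), top face: 100 mm along its +x from the origin, 8 mm up.
- sanding_block: Bystander: cork sanding block 55 x 100 x 32 mm lying on the trimming block's top, about 130 mm (centre to centre) to the +x side of the panel. Origin: centre of its underside.
- tape_roll: Bystander: roll of pale tape lying flat on the bench, 90 mm across, 25 mm high. Origin: centre of its underside.
- glue_bottle: Bystander: closed white glue bottle standing on the bench, 60 mm across, 130 mm high. Origin: centre of its underside.
- seam_roller: Bystander: hand seam roller lying on the bench, wooden handle and black roller, 185 mm long along its x, 52 mm wide, 32 mm high. Origin: on the bench below its middle.

How it is judged:
By the outcome, as a careful person would: the job done as asked, in the order asked, and still so for the second after the job is handed in, while the arm keeps its last pose, push and grip.
It also fails if it takes over 48 s, if anything falls off the work surface, if the arm or the gripper's body presses on something with over 40 N, if the wrist force passes 120 N, or if a joint passes its speed limit or range.

## Working session

There is one attempt and no reset: what is moved stays moved. The work goes in short steps, Python scripts to look and compute and a tool call to move; the robot and the scene stay as the last step left them, time stands still between calls to the robot, and variables do not carry over. Pictures are saved under pics/ and viewed, at most 10 in all, crops included, and the job is handed in when it is done.

Besides the shell and the picture viewer there is one more tool, called after ">>>" by a JSON object that holds its "op" and its "data". step_arm: Moves the arm, as the interface text tells. Its arguments: {"type":"object","properties":{"moves":{"type":"array","items":{"type":"array","items":{"type":"number"}}},"newtons":{"type":"number"}},"required":["moves"]}

```bash
mkdir -p pics; ls; python3 - <<'E'
from cell import observe, optics, nets, robot
import cv2,numpy as np
print({k:np.round(v,3) for k,v in observe().items()}); print(robot, [a for a in dir(robot) if a[0]!='_'], robot.grip_point_offset)
ims=[]
for c in("scene","side"):
    im=optics.grab_frame(c); cv2.imwrite(f"pics/{c}0.png",im[:,:,::-1])
    i=optics.camera_info(c); print(c,{k:np.round(v,3) for k,v in i.items()})
    R=cv2.Rodrigues(np.array(i["rvec"],float))[0]; print(-R.T@np.array(i["tvec"]))
E
```

```text
pics
{'clock': np.float64(0.0), 'q': array([-1.224,  0.522, -0.036,  1.6  ,  0.021,  1.021, -0.113]), 'dq': array([ 0.002,  0.001,  0.001,  0.   , -0.002,  0.002,  0.002]), 'joint_efforts': array([-0.0000e+00, -9.2710e+01,  1.9800e+00, -3.6993e+01,  1.8000e-02,
        8.0000e-03, -0.0000e+00]), 'position': array([0.253, 0.571, 0.231]), 'orientation': array([[-0.914,  0.405, -0.   ],
       [ 0.405,  0.914, -0.001],
       [-0.   , -0.001, -1.   ]]), 'force': array([-0.319, -0.14 , -0.013]), 'wrist_torque': array([ 0.038, -0.075, -0.004]), 'grasp_force': np.float64(0.0), 'finger_gap': np.float64(0.085)}
<Robot object at 0x7f10f0b6bb60> ['PlanningError', 'grip_point_offset'] 0.0187
scene {'fx': np.float64(471.305), 'fy': np.float64(471.305), 'cx': np.float64(284.693), 'cy': np.float64(211.539), 'rvec': array([ 2.295,  0.605, -0.232]), 'tvec': array([-0.528, -0.15 ,  1.559])}
[ 1.03708371 -0.79890887  1.0086332 ]
side {'fx': np.float64(400.725), 'fy': np.float64(400.725), 'cx': np.float64(282.1), 'cy': np.float64(208.939), 'rvec': array([ 2.264, -0.205,  0.123]), 'tvec': array([-0.567,  0.115,  0.999])}
[ 0.41245723 -0.78192249  0.74208511]
```

View pics/scene0.png

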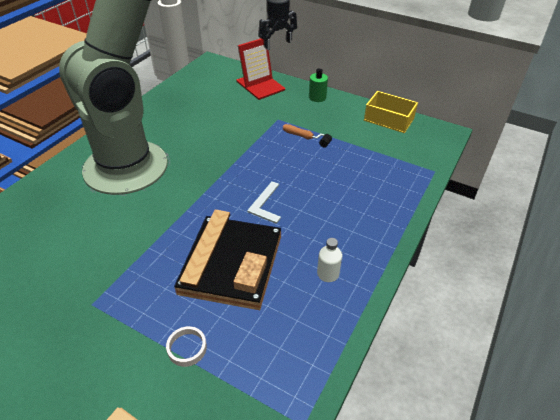

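View pics/side0.png

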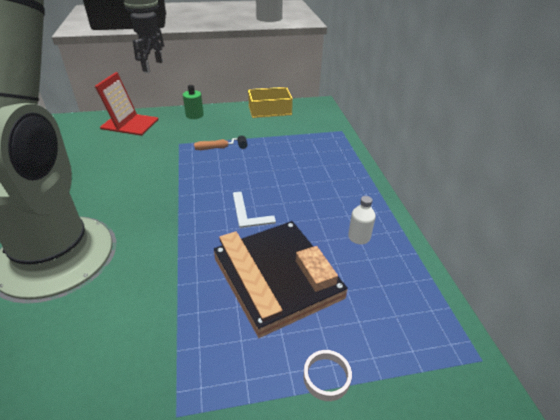

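The scene shows the block at about (230,260), the panel on its robot side at (205,247), and the square in front with its corner at (250,208). The sanding block is on top at (250,270). The side view agrees: square corner at (240,226), panel end at (230,236). Next I'll fit poses to the silhouettes.

```bash
cat > h.py <<'E'
import cv2,numpy as np
from scipy.optimize import minimize
from cell import observe, optics, nets, robot
def box(x0,x1,y0,y1,h): return np.array([[x,y,z] for z in(0,h) for x in(x0,x1) for y in(y0,y1)],float)
SH={"trim_block":[box(-.11,.11,-.125,.125,.04)],"panel":[box(-.0225,.0225,-.13,.13,.014)],
 "square":[box(0,.025,0,.15,.008),box(0,.1,0,.025,.008)],"sanding_block":[box(-.0275,.0275,-.05,.05,.032)]}
Z={"trim_block":0,"panel":.04,"square":0,"sanding_block":.04}
def proj(P,i,wrist):
    K=np.array([[i["fx"],0,i["cx"]],[0,i["fy"],i["cy"]],[0,0,1]],float)
    r=np.array(i["rvec"],float).reshape(3,1);t=np.array(i["tvec"],float).reshape(3,1)
    f=cv2.fisheye.projectPoints if wrist else cv2.projectPoints
    return f(np.ascontiguousarray(P).reshape(-1,1,3),r,t,K,np.zeros(4))[0].reshape(-1,2)
def place(P,p,z=0):
    c,s=np.cos(p[2]),np.sin(p[2]);return P@np.array([[c,s,0],[-s,c,0],[0,0,1]])+[p[0],p[1],z]
S=4
def render(n,p,cam,i):
    m=np.zeros((420*S,560*S),np.uint8)
    for b in SH[n]:
        u=proj(place(b,p,Z[n]),i,cam=="wrist")
        u=(u+.5)*S-.5
        cv2.fillConvexPoly(m,cv2.convexHull(u.astype(np.float32)).reshape(-1,2).round().astype(np.int32),255)
    return cv2.resize(m,(560,420),interpolation=cv2.INTER_AREA)/255.
def masks(cam,names):
    """grab a picture of cam and the masks of names in it"""
    i=optics.camera_info(cam); im=optics.grab_frame(cam); o={}
    for n in names:
        r=nets.silhouettes(n,cam)
        if r: o[n]=(r[0]["pixels"],r[0]["p"])
    return cam,i,im,o
def fit(n,views,p0,ignore=()):
    V=[]
    for cam,i,im,o in views:
        if n not in o: continue
        ig=np.zeros((420,560),bool)
        for k in ignore:
            if k in o: ig|=cv2.dilate(o[k][0].astype(np.uint8),np.ones((3,3)))>0
        V.append((cam,i,o[n][0].astype(float),~ig))
    def cost(p):
        c=0
        for cam,i,m,w in V:
            r=render(n,p,cam,i); c+=(np.abs(r-m)*w).sum()/(m*w).sum()
        return c/len(V)
    best=None
    for st in(.03,.01,.004):
        p0=np.array(p0,float)
        sim=np.array([p0]+[p0+d for d in np.diag([st,st,st*5])])
        q=minimize(cost,p0,method="Nelder-Mead",options=dict(initial_simplex=sim,xatol=1e-5,fatol=1e-6,maxiter=120)); p0=q.x
    return q.x,q.fun
def ground(uv,cam,i,z):
    K=np.array([[i["fx"],0,i["cx"]],[0,i["fy"],i["cy"]],[0,0,1]],float)
    u=np.array([[uv]],float)
    n=(cv2.fisheye.undistortPoints if cam=="wrist" else cv2.undistortPoints)(u,K,np.zeros(4)).ravel()
    R=cv2.Rodrigues(np.array(i["rvec"],float))[0];C=-R.T@np.array(i["tvec"],float).ravel()
    d=R.T@[n[0],n[1],1];return C+d*(z-C[2])/d[2]
E
python3 - <<'E'
from h import *
import pickle
N=["trim_block","panel","square","sanding_block"]
V=[masks(c,N) for c in("scene","side")]
pickle.dump(V,open("v0.pkl","wb"))
for v in V: print(v[0],{n:(round(float(a[1]),2),int(a[0].sum())) for n,a in v[3].items()})
a=ground((270,225),"side",V[1][1],.047); b=ground((240,226),"side",V[1][1],.008)
print(a,b)
th=np.arctan2(*(ground((230,236),"side",V[1][1],.054)-ground((270,315),"side",V[1][1],.054))[1::-1])-np.pi/2
c=ground((278,275),"side",V[1][1],.04);pc=ground((250,275),"side",V[1][1],.054)
for n,p0 in(("panel",[pc[0],pc[1],th]),("trim_block",[c[0],c[1],th]),("square",[b[0],b[1],0.03])):
    for vs in(V,V[:1],V[1:]):
        p,f=fit(n,vs,p0,() if n!="trim_block" else("panel","sanding_block","square")); print(n,np.round(p,4),np.degrees(p[2]).round(2),round(f,3))
E
```

```text
scene {'trim_block': (0.91, 4768), 'panel': (0.95, 1424), 'square': (0.73, 489), 'sanding_block': (0.83, 928)}
side {'trim_block': (0.91, 6106), 'panel': (0.8, 2125), 'square': (0.55, 552), 'sanding_block': (0.68, 958)}
[ 0.53925498 -0.03181272  0.047     ] [0.46592106 0.01989638 0.008     ]
panel [ 0.4629 -0.1772  0.2687] 15.39 0.061
panel [ 0.4624 -0.1776  0.2702] 15.48 0.053
panel [ 0.464  -0.1764  0.2675] 15.33 0.046
trim_block [ 0.5332 -0.1668  0.3042] 17.43 0.122
trim_block [ 0.5325 -0.1681  0.3084] 17.67 0.026
trim_block [ 0.534  -0.1663  0.2996] 17.17 0.208
square [0.4622 0.0235 0.0029] 0.17 0.122
square [0.4613 0.0227 0.0016] 0.09 0.111
square [0.4641 0.024  0.018 ] 1.03 0.093
```

>>> {"op": "step_arm", "data": {"moves": [[-1, -0.411, -0.441, -0.02, 66], [-1, -0.411, -0.441, -0.02, 66], [-1, -0.411, -0.441, -0.02, 66], [-1, -0.411, -0.441, -0.02, 66], [-1, -0.411, -0.441, -0.02, 66], [-1, -0.411, -0.441, -0.02, 66], [-1, -0.411, -0.441, -0.02, 66], [-1, -0.411, -0.441, -0.02, 66], [-1, -0.411, -0.441, -0.02, 66], [-1, -0.411, -0.441, -0.02, 66]]}}

```text
clock: 1.43
position: [0.3895, 0.1761, 0.2455]
orientation: [[0.006, 1.0, 0.0], [1.0, -0.006, 0.001], [0.001, 0.0, -1.0]]
force: [1.2, 1.1, -0.0]
finger_gap: 0.0854
grasp_force: 0.0
```

```bash
cat >> h.py <<'E'
def rel(x,y,z,yaw):
    """tool-axis shift and spin to TCP x,y,z with closing line (tool y) at yaw degrees (mod 180)"""
    o=observe();R=np.array(o["orientation"]);d=R.T@(np.array([x,y,z])-o["position"])
    cur=np.degrees(np.arctan2(R[1,1],R[0,1]));dy=(yaw-cur+90)%180-90
    print("clock",round(o["clock"],2),"pos",np.round(o["position"],4),"yaw",round(cur,2),"| move",np.round(d,4),"spin",round(-dy,2),"| F",np.round(o["force"],1),"gap",round(float(o["finger_gap"]),4),"q7",round(o["q"][6],2),"tilt",np.round(R[:2,2],4))
E
python3 -c "
from h import *
rel(.45,0,.25,0)"
```

```text
clock 1.43 pos [0.3895 0.1761 0.2455] yaw -0.34 | move [-0.1757  0.0616 -0.0046] spin -0.34 | F [ 1.2  1.1 -0. ] gap 0.0854 q7 -0.47 tilt [0.0004 0.0007]
```

>>> {"op": "step_arm", "data": {"moves": [[-1, -0.176, 0.062, -0.005, 0], [-1, -0.176, 0.062, -0.005, 0], [-1, -0.176, 0.062, -0.005, 0], [-1, -0.176, 0.062, -0.005, 0], [-1, -0.176, 0.062, -0.005, 0], [-1, -0.176, 0.062, -0.005, 0], [-1, -0.176, 0.062, -0.005, 0]]}}

```text
clock: 2.02
position: [0.4518, 0.0012, 0.2501]
orientation: [[0.0, 1.0, 0.0], [1.0, -0.0, -0.0], [-0.0, 0.0, -1.0]]
force: [-0.6, 0.6, 0.6]
finger_gap: 0.0854
grasp_force: 0.0
```

```bash
python3 - <<'E'
from h import *
import pickle
rel(.45,0,.25,0)
N=["trim_block","panel","square","sanding_block"]
v=masks("wrist",N);V=[v]
print({n:(round(float(a[1]),2),int(a[0].sum())) for n,a in v[3].items()},{k:np.round(x,3) for k,x in v[1].items()})
pickle.dump(v,open("w1.pkl","wb"))
im=v[2][:,:,::-1].copy()
for n,p0 in(("panel",[.463,-.177,.269]),("trim_block",[.533,-.167,.304]),("square",[.462,.0235,.003])):
    p,f=fit(n,V,p0,() if n!="trim_block" else("panel","sanding_block","square")); print(n,np.round(p,4),np.degrees(p[2]).round(2),round(f,3))
    for b in SH[n]:
        u=cv2.convexHull(proj(place(b,p,Z[n]),v[1],True).astype(np.float32)).round().astype(int)
        cv2.polylines(im,[u],True,(0,0,255),1)
cv2.imwrite("pics/w1.png",im)
E
```

```text
clock 2.02 pos [0.4518 0.0012 0.2501] yaw -0.02 | move [-0.0012 -0.0018  0.0001] spin -0.02 | F [-0.6  0.6  0.6] gap 0.0854 q7 0.02 tilt [ 0.0001 -0.0001]
{'trim_block': (0.91, 15663), 'panel': (0.89, 4991), 'square': (0.57, 3952)} {'fx': np.float64(325.192), 'fy': np.float64(325.192), 'cx': np.float64(278.441), 'cy': np.float64(204.707), 'rvec': array([-2.855e+00,  1.000e-03, -0.000e+00]), 'tvec': array([-0.452, -0.041,  0.397])}
panel [ 0.4624 -0.179   0.2621] 15.02 0.274
trim_block [ 0.5314 -0.1679  0.2839] 16.27 0.434
square [0.4634 0.0209 0.0177] 1.02 0.037
```

View pics/w1.png

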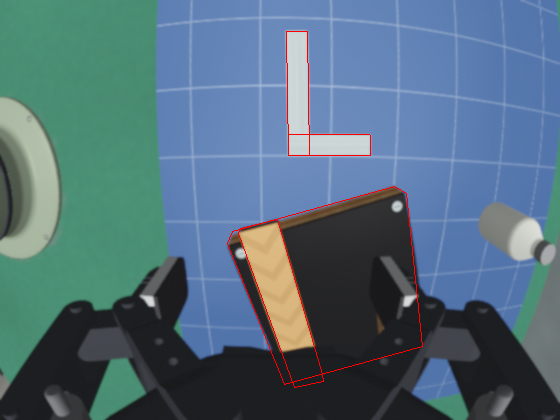

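The wrist view has the square's corner at (288,155), the block's front edge running from (229,240) to (395,187), and the panel end at (240,232)–(278,222). Rows below about 335 are hidden by the gripper. I'll refit without the hidden part.

```bash
cat >> h.py <<'E'
def dens(b):
    i=[(0,1),(0,2),(1,3),(2,3),(4,5),(4,6),(5,7),(6,7),(0,4),(1,5),(2,6),(3,7)]
    return np.vstack([b[p]+(b[q]-b[p])*t for p,q in i for t in np.linspace(0,1,9)])
for k in SH: SH[k]=[dens(b) for b in SH[k]]
HID=np.zeros((420,560),bool);HID[335:]=1;HID[245:,365:430]=1;HID[245:,:195]=1
E
python3 - <<'E'
from h import *
import pickle
w=pickle.load(open("w1.pkl","rb"));V0=pickle.load(open("v0.pkl","rb"))
w[3]["hid"]=(HID,1)
I=("panel","sanding_block","square","hid")
for n,p0 in(("panel",[.463,-.177,.269]),("trim_block",[.533,-.167,.304]),("square",[.462,.0235,.015])):
    for lab,vs in(("w",[w]),("w+scene",[w,V0[0]]),("all",[w]+V0)):
        p,f=fit(n,vs,p0,("hid",) if n!="trim_block" else I); print(n,lab,np.round(p,4),np.degrees(p[2]).round(2),round(f,3))
E
```

```text
panel w [ 0.4628 -0.179   0.2643] 15.15 0.018
panel w+scene [ 0.4627 -0.1784  0.2653] 15.2 0.039
panel all [ 0.4632 -0.1786  0.2705] 15.5 0.049
trim_block w [ 0.5334 -0.169   0.3046] 17.45 0.009
trim_block w+scene [ 0.5334 -0.1687  0.3083] 17.66 0.02
trim_block all [ 0.5333 -0.1677  0.3063] 17.55 0.087
square w [0.4631 0.0208 0.0162] 0.93 0.04
square w+scene [0.4633 0.0207 0.0203] 1.17 0.079
square all [0.4631 0.0212 0.0165] 0.95 0.104
```

>>> {"op": "step_arm", "data": {"moves": [[-1, 0.08, 0.023, 0.19, -1], [-1, 0.08, 0.023, 0.19, -1], [-1, 0.08, 0.023, 0.19, -1], [-1, 0.08, 0.023, 0.19, -1], [-1, 0.08, 0.023, 0.19, -1], [-1, 0.08, 0.023, 0.19, -1], [-1, 0.08, 0.023, 0.19, -1]]}}

```text
clock: 2.85
position: [0.4732, 0.0828, 0.0585]
orientation: [[-0.022, 1.0, -0.004], [1.0, 0.022, -0.001], [-0.001, -0.004, -1.0]]
force: [-0.1, -1.0, -0.2]
finger_gap: 0.0855
grasp_force: 0.0
```

```bash
python3 -c "
from h import *
rel(.4746,.081,.002,1)"
```

```text
clock 2.85 pos [0.4732 0.0828 0.0585] yaw 1.23 | move [-0.0017  0.0016  0.0565] spin 0.23 | F [-0.1 -1.  -0.2] gap 0.0855 q7 0.07 tilt [-0.0039 -0.0013]
```

>>> {"op": "step_arm", "data": {"moves": [[-1, -0.0015, 0.0015, 0.03, 0], [-1, -0.0015, 0.0015, 0.05, 0], [-1, -0.0015, 0.0015, 0.056, 0], [-1, -0.0015, 0.0015, 0.056, 0], [0.45, -0.0015, 0.0015, 0.056, 0], [0.45, -0.0015, 0.0015, 0.056, 0], [0.45, -0.0015, 0.0015, 0.056, 0], [0.45, -0.0015, 0.0015, 0.056, 0], [0.45, -0.0015, 0.0015, 0.056, 0], [0.45, -0.0015, 0.0015, 0.056, 0]], "newtons": 40}}

```text
clock: 3.68
position: [0.4762, 0.0808, 0.0047]
orientation: [[-0.02, 1.0, 0.0], [1.0, 0.02, 0.0], [0.0, 0.0, -1.0]]
force: [-3.7, 0.5, 14.0]
finger_gap: 0.024
grasp_force: 21.9
```

>>> {"op": "step_arm", "data": {"moves": [[0.8, 0, 0, 0, 0], [0.8, 0, 0, 0, 0], [0.8, 0, 0, 0, 0], [0.8, 0, 0, 0, 0], [0.8, 0, 0, 0, 0]]}}

```text
clock: 4.1
position: [0.4762, 0.0808, 0.0048]
orientation: [[-0.019, 1.0, 0.0], [1.0, 0.019, 0.0], [0.0, 0.0, -1.0]]
force: [-2.7, 1.1, 16.5]
finger_gap: 0.0232
grasp_force: 38.4
```

```bash
python3 -c "
from h import *
rel(.4746,.081,.002,1);print(observe()['grasp_force'])"
```

```text
clock 4.1 pos [0.4762 0.0808 0.0048] yaw 1.12 | move [ 0.0002 -0.0016  0.0028] spin 0.12 | F [-2.7  1.1 16.5] gap 0.0232 q7 0.11 tilt [0.0004 0.0004]
38.40770959854126
```

>>> {"op": "step_arm", "data": {"moves": [[0.8, 0, 0, -0.006, 0], [0.8, 0, 0, -0.012, 0], [0.8, -0.02, -0.008, -0.012, -4], [0.8, -0.04, -0.016, -0.012, -9], [0.8, -0.06, -0.024, -0.012, -14], [0.8, -0.069, -0.0275, -0.012, -16.4], [0.8, -0.069, -0.0275, -0.012, -16.4], [0.8, -0.069, -0.0275, -0.012, -16.4]], "newtons": 60}}

```text
clock: 4.77
position: [0.4501, 0.0109, 0.0165]
orientation: [[-0.299, 0.954, 0.0], [0.954, 0.299, 0.0], [0.0, 0.0, -1.0]]
force: [0.4, 0.6, -3.6]
finger_gap: 0.022
grasp_force: 59.1
```

```bash
python3 - <<'E'
from h import *
import pickle
rel(.4535,-.0002,.012,17.5)
v=masks("wrist",["square"]);w=pickle.load(open("w1.pkl","rb"))
print({n:(round(float(a[1]),2),int(a[0].sum())) for n,a in v[3].items()})
im=v[2][:,:,::-1].copy()
for n,p in(("panel",[.463,-.179,.2653]),("trim_block",[.5334,-.169,.3054])):
    for b in SH[n]:
        u=cv2.convexHull(proj(place(b,p,Z[n]),v[1],True).astype(np.float32)).round().astype(int)
        cv2.polylines(im,[u],True,(0,0,255),1)
cv2.imwrite("pics/w2.png",im)
E
```

```text
clock 4.77 pos [0.4501 0.0109 0.0165] yaw 17.38 | move [-0.0117 -0.      0.0045] spin -0.12 | F [ 0.4  0.6 -3.6] gap 0.022 q7 0.39 tilt [0.0003 0.0001]
{'square': (0.96, 15365)}
```

View pics/w2.png

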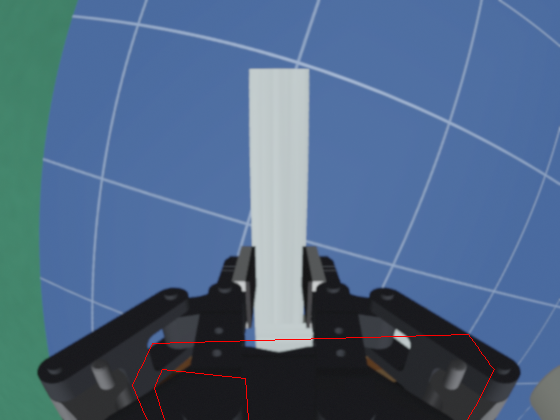

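The square is held level, its long leg filling (249–309, 69–350), ahead of the block's outline. I'll lower it and ease it against the face.

>>> {"op": "step_arm", "data": {"moves": [[0.8, 0, 0, 0.006, -0.1], [0.8, 0, 0, 0.0105, -0.1], [0.8, -0.003, 0, 0.0105, -0.1], [0.8, -0.006, 0, 0.0105, -0.1], [0.8, -0.008, 0, 0.0105, -0.1], [0.8, -0.009, 0, 0.0105, -0.1]]}}

```text
clock: 5.37
position: [0.4526, 0.0024, 0.0053]
orientation: [[-0.303, 0.953, -0.0], [0.953, 0.303, -0.0], [-0.0, -0.0, -1.0]]
force: [-1.1, -0.5, -2.9]
finger_gap: 0.0221
grasp_force: 59.2
```

>>> {"op": "step_arm", "data": {"moves": [[0.8, -0.001, 0, 0, 0], [0.8, -0.002, 0, 0, 0], [0.8, -0.002, 0, 0, 0]]}}

```text
clock: 5.62
position: [0.4532, 0.0004, 0.0055]
orientation: [[-0.302, 0.953, -0.0], [0.953, 0.302, -0.0], [-0.0, -0.0, -1.0]]
force: [0.3, -0.0, -3.4]
finger_gap: 0.0218
grasp_force: 59.1
```

>>> {"op": "step_arm", "data": {"moves": [[0.8, 0, 0, 0.001, 0], [0.8, 0, 0, 0.001, 0], [0.8, -0.001, 0, 0.001, 0], [0.8, -0.001, 0, 0.001, 0]]}}

```text
clock: 5.95
position: [0.4533, 0.0004, 0.0049]
orientation: [[-0.303, 0.953, -0.0], [0.953, 0.303, 0.001], [0.001, -0.0, -1.0]]
force: [-4.8, 5.0, 13.4]
finger_gap: 0.0218
grasp_force: 61.6
```

>>> {"op": "step_arm", "data": {"moves": [[0.8, -0.001, 0, 0, 0], [0.8, -0.001, 0, 0, 0], [0.8, -0.001, 0, 0, 0]]}}

```text
clock: 6.2
position: [0.4535, -0.0001, 0.0049]
orientation: [[-0.304, 0.953, -0.001], [0.953, 0.304, 0.001], [0.001, -0.0, -1.0]]
force: [-4.7, 8.2, 13.7]
finger_gap: 0.0222
grasp_force: 61.6
```

>>> {"op": "step_arm", "data": {"moves": [[0.8, 0, 0, -0.0008, 0], [0.8, 0, 0, -0.0008, 0], [0.8, 0, 0, -0.0008, 0]]}}

```text
clock: 6.45
position: [0.4535, -0.0002, 0.0054]
orientation: [[-0.304, 0.953, -0.001], [0.953, 0.304, 0.001], [0.001, -0.0, -1.0]]
force: [-2.0, 6.6, -3.6]
finger_gap: 0.0221
grasp_force: 59.2
```

>>> {"op": "step_arm", "data": {"moves": [[0.8, -0.001, 0, 0, 0], [0.8, -0.001, 0, 0, 0], [0.8, -0.001, 0, 0, 0]]}}

```text
clock: 6.7
position: [0.4536, -0.0003, 0.0052]
orientation: [[-0.305, 0.952, -0.001], [0.952, 0.305, 0.002], [0.002, -0.001, -1.0]]
force: [-2.3, 13.4, -2.5]
finger_gap: 0.022
grasp_force: 59.2
```

>>> {"op": "step_arm", "data": {"moves": [[0.8, -0.001, 0, 0, 0], [0.8, -0.001, 0, 0, 0], [0.8, -0.001, 0, 0, 0]]}}

```text
clock: 6.95
position: [0.4535, -0.0005, 0.0052]
orientation: [[-0.306, 0.952, -0.002], [0.952, 0.306, 0.003], [0.003, -0.001, -1.0]]
force: [-4.5, 19.2, -2.8]
finger_gap: 0.0219
grasp_force: 59.3
```

>>> {"op": "step_arm", "data": {"moves": [[0.8, 0.0015, 0, 0.0005, 0], [0.8, 0.0015, 0, 0.0005, 0], [0.8, 0.0015, 0, 0.0005, 0], [0.2, 0.0015, 0, 0.0005, 0], [-0.2, 0.0015, 0, 0.0005, 0], [-0.5, 0.0015, 0, 0.0005, 0], [-0.5, 0.0015, 0, 0.0005, 0]]}}

```text
clock: 7.53
position: [0.4541, -0.0019, 0.005]
orientation: [[-0.302, 0.953, 0.0], [0.953, 0.302, -0.0], [-0.0, 0.0, -1.0]]
force: [0.6, -0.2, -1.0]
finger_gap: 0.0642
grasp_force: 0.0
```

>>> {"op": "step_arm", "data": {"moves": [[-0.5, 0, 0, -0.04, 0], [-0.5, 0, 0, -0.08, 0], [-0.5, 0, 0, -0.12, 0], [-1, 0, 0, -0.16, 0], [-1, 0, 0, -0.2, 0], [-1, -0.04, 0, -0.24, 0], [-1, -0.04, 0, -0.245, 0], [-1, -0.04, 0, -0.245, 0]]}}

```text
clock: 8.2
position: [0.4678, -0.0422, 0.2534]
orientation: [[-0.3, 0.954, 0.006], [0.954, 0.3, 0.0], [-0.002, 0.006, -1.0]]
force: [0.8, -0.6, 0.0]
finger_gap: 0.0857
grasp_force: 0.0
```

```bash
python3 - <<'E'
from h import *
import pickle
rel(.45,0,.25,17.5)
v=masks("wrist",["trim_block","panel","square"]);v[3]["hid"]=(HID,1);s=masks("scene",["trim_block","panel","square","sanding_block"])
pickle.dump((v,s),open("w3.pkl","wb"))
print({n:(round(float(a[1]),2),int(a[0].sum())) for n,a in v[3].items()})
im=v[2][:,:,::-1].copy();r={}
for n,p0 in(("panel",[.463,-.179,.265]),("trim_block",[.5334,-.169,.3054]),("square",[.4596,-.0612,.3054])):
  for l,V in(("w",[v]),("s",[s])):
    p,f=fit(n,V,p0,("hid",) if n!="trim_block" else("panel","sanding_block","square","hid")); print(n,l,np.round(p,4),np.degrees(p[2]).round(2),round(f,3))
    if l=="w":
        r[n]=p
        for b in SH[n]:
            u=cv2.convexHull(proj(place(b,p,Z[n]),v[1],True).astype(np.float32)).round().astype(int)
            cv2.polylines(im,[u],True,(0,0,255),1)
b=r["trim_block"];c,t=np.cos(b[2]),np.sin(b[2])
for n in("panel","square"): print(n,"in block",np.round(np.array([[c,t],[-t,c]])@(r[n]-b)[:2],4),np.degrees(r[n][2]-b[2]).round(2))
cv2.imwrite("pics/w3.png",im)
E
```

```text
clock 8.2 pos [ 0.4678 -0.0422  0.2534] yaw 17.45 | move [ 0.0456 -0.0044  0.0033] spin -0.05 | F [ 0.8 -0.6  0. ] gap 0.0857 q7 0.37 tilt [0.006 0.   ]
{'trim_block': (0.92, 19113), 'panel': (0.29, 2708), 'square': (0.67, 3845), 'hid': (1.0, 71000)}
panel w [ 0.573 -0.379  0.465] 26.64 1.0
panel s [ 0.4625 -0.1778  0.2815] 16.13 0.06
trim_block w [ 0.5338 -0.1709  0.311 ] 17.82 0.34
trim_block s [ 0.5322 -0.1672  0.3082] 17.66 0.051
square w [ 0.4594 -0.0604  0.3045] 17.44 0.051
square s [ 0.4449 -0.0252  0.2761] 15.82 1.199
panel in block [-0.0263 -0.2102] 8.82
square in block [-0.0369  0.1279] -0.38
```

View pics/w3.png

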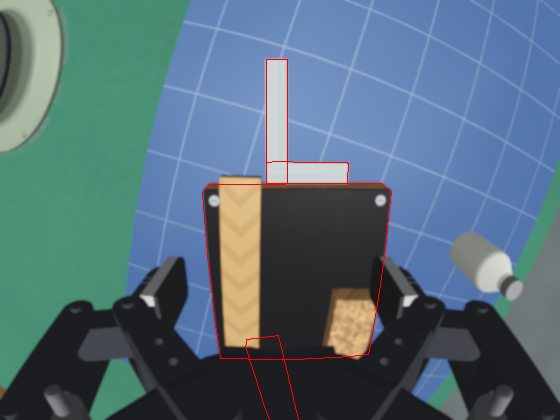

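The wrist view shows the square's short leg against the block's front face at row ~183 (columns 267–348), with the long leg pointing straight out to (277,59). I'll enlarge the seam.

```bash
python3 - <<'E'
from h import *
import pickle
v,s=pickle.load(open("w3.pkl","rb"))
c=v[2][150:210,200:400,::-1]; cv2.imwrite("pics/crop3.png",cv2.resize(c,None,fx=4,fy=4,interpolation=cv2.INTER_CUBIC))
E
```

```text
(no output)
```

View pics/crop3.png

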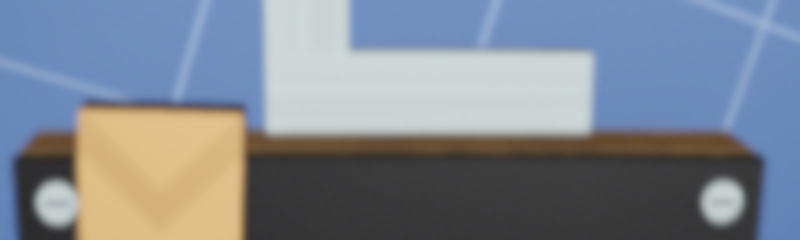

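The seam is tight and parallel, with the square's edge on the face at crop row ~135. Next I move to the panel's tail.

>>> {"op": "step_arm", "data": {"moves": [[-1, -0.234, -0.05, 0.13, 2.1], [-1, -0.234, -0.05, 0.13, 2.1], [-1, -0.234, -0.05, 0.13, 2.1], [-1, -0.234, -0.05, 0.13, 2.1], [-1, -0.234, -0.05, 0.13, 2.1], [-1, -0.234, -0.05, 0.13, 2.1], [-1, -0.234, -0.05, 0.13, 2.1], [-1, -0.234, -0.05, 0.13, 2.1], [-1, -0.234, -0.05, 0.13, 2.1]]}}

```text
clock: 9.4
position: [0.4884, -0.2787, 0.1188]
orientation: [[-0.266, 0.964, -0.002], [0.964, 0.266, 0.0], [0.001, -0.002, -1.0]]
force: [0.6, 0.7, -0.1]
finger_gap: 0.0853
grasp_force: 0.0
```

```bash
python3 - <<'E'
from h import *
rel(.4907,-.2803,.046,15.3)
v=masks("wrist",["panel"])
print({n:(round(float(a[1]),2),int(a[0].sum())) for n,a in v[3].items()})
im=v[2][:,:,::-1].copy()
for n,p in(("panel",[.463,-.179,.267]),("trim_block",[.5334,-.169,.3054]),("square",[.4595,-.061,.3054])):
    for b in SH[n]:
        u=cv2.convexHull(proj(place(b,p,Z[n]),v[1],True).astype(np.float32)).round().astype(int)
        cv2.polylines(im,[u],True,(0,0,255),1)
p,f=fit("panel",[v],[.463,-.179,.267]);print(p,f)
cv2.imwrite("pics/w4.png",im)
E
```

```text
clock 9.4 pos [ 0.4884 -0.2787  0.1188] yaw 15.41 | move [-0.0022  0.0019  0.0728] spin 0.11 | F [ 0.6  0.7 -0.1] gap 0.0853 q7 0.91 tilt [-0.002   0.0004]
{'panel': (0.84, 17923)}
[ 0.46358042 -0.17898156  0.2668333 ] 0.013031781925513608
```

View pics/w4.png

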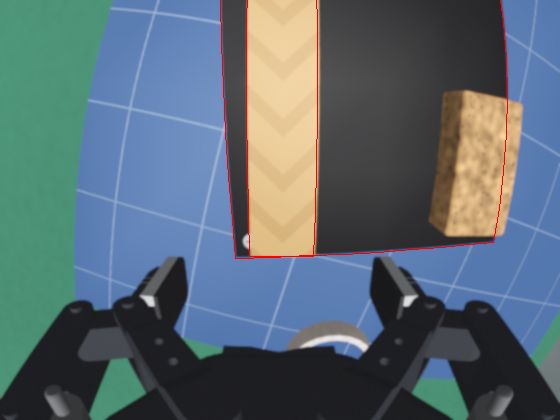

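The overlay matches: the tail edge is at row ~257 between columns 249 and 316, and both fingers straddle it clear of the sanding block. Descending.

>>> {"op": "step_arm", "data": {"moves": [[-1, -0.002, 0.0025, 0.035, 0], [-1, -0.002, 0.0025, 0.06, 0], [-1, -0.002, 0.0025, 0.071, 0], [-1, -0.002, 0.0025, 0.073, 0], [-1, -0.002, 0.0025, 0.073, 0], [-0.2, -0.002, 0.0025, 0.073, 0], [-0.1, -0.002, 0.0025, 0.073, 0], [0, -0.002, 0.0025, 0.073, 0], [0.1, -0.002, 0.0025, 0.073, 0], [0.4, -0.002, 0.0025, 0.073, 0]], "newtons": 30}}

```text
clock: 10.33
position: [0.4927, -0.2794, 0.0481]
orientation: [[-0.268, 0.964, 0.001], [0.964, 0.268, -0.0], [-0.001, 0.001, -1.0]]
force: [-2.6, 1.6, 13.2]
finger_gap: 0.044
grasp_force: 28.8
```

>>> {"op": "step_arm", "data": {"moves": [[0.4, 0, 0, 0, 0], [0.4, 0, 0, 0, 0], [0.4, 0, 0, 0, 0]]}}

```text
clock: 10.58
position: [0.4927, -0.2794, 0.0481]
orientation: [[-0.268, 0.964, 0.001], [0.964, 0.268, -0.0], [-0.001, 0.001, -1.0]]
force: [-1.9, 2.1, 13.5]
finger_gap: 0.0437
grasp_force: 28.8
```

>>> {"op": "step_arm", "data": {"moves": [[0.4, 0, 0, -0.0007, 0], [0.4, 0, 0, -0.0007, 0], [0.4, 0.005, 0, -0.0007, 0], [0.4, 0.014, 0, -0.0007, -0.2], [0.4, 0.026, 0, -0.0007, -0.5], [0.4, 0.038, -0.0005, -0.0007, -0.8], [0.4, 0.05, -0.0007, -0.0007, -1.1], [0.4, 0.06, -0.001, -0.0007, -1.3], [0.4, 0.065, -0.0013, -0.0007, -1.4], [0.4, 0.065, -0.0013, -0.0007, -1.4]], "newtons": 60}}

```text
clock: 11.42
position: [0.4741, -0.2164, 0.0484]
orientation: [[-0.292, 0.956, 0.002], [0.956, 0.292, -0.0], [-0.001, 0.001, -1.0]]
force: [-0.1, 3.8, 10.5]
finger_gap: 0.0422
grasp_force: 62.2
```

```bash
python3 - <<'E'
from h import *
rel(.4544,-.1514,.048,17.5);o=observe();print(o['grasp_force'],o['wrist_torque'])
E
```

```text
clock 11.42 pos [ 0.4741 -0.2164  0.0484] yaw 16.96 | move [0.0679 0.0001 0.0004] spin -0.54 | F [-0.1  3.8 10.5] gap 0.0422 q7 0.89 tilt [ 0.0016 -0.0003]
62.17539310455322 [0.93179848 0.02542452 0.03780317]
```

>>> {"op": "step_arm", "data": {"moves": [[0.4, 0.006, 0, 0, -0.1], [0.4, 0.016, 0, 0, -0.2], [0.4, 0.028, 0, 0, -0.3], [0.4, 0.04, 0, 0, -0.4], [0.4, 0.051, 0, 0, -0.5], [0.4, 0.057, 0, 0, -0.5], [0.4, 0.06, 0, 0, -0.5], [0.4, 0.06, 0, 0, -0.5]]}}

```text
clock: 12.08
position: [0.4569, -0.1595, 0.0484]
orientation: [[-0.3, 0.954, 0.002], [0.954, 0.3, -0.001], [-0.001, 0.002, -1.0]]
force: [0.6, 0.6, 10.7]
finger_gap: 0.0422
grasp_force: 62.1
```

```bash
cat > m.py <<'E'
from h import *
import sys,pickle
rel(.4544,-.1514,.048,17.5)
V=[masks(c,["panel","square","trim_block"]) for c in("wrist","side","scene")]
V[0][3]["hid"]=(HID,1)
for v in V: print(v[0],{n:(round(float(a[1]),2),int(a[0].sum())) for n,a in v[3].items()})
im=V[0][2][:,:,::-1].copy()
b=np.array([.5334,-.169,.3054]);c,t=np.cos(b[2]),np.sin(b[2]);B=np.array([[c,t],[-t,c]])
for n,p0 in(("panel",[.457,-.159,.305]),("square",[.4596,-.0612,.3054])):
    for v in V:
        p,f=fit(n,[v],p0,("hid",)); L={"panel":.13,"square":.15}[n]
        e=B@(p[:2]+L*np.array([-np.sin(p[2]),np.cos(p[2])])-b[:2])
        print(n,v[0],np.round(p,4),"rel yaw",np.degrees(p[2]-b[2]).round(2),"end in block",np.round(e,4),round(f,3))
        if v[0]=="wrist":
            for q in SH[n]:
                u=cv2.convexHull(proj(place(q,p,Z[n]),v[1],True).astype(np.float32)).round().astype(int)
                cv2.polylines(im,[u],True,(0,0,255),1)
cv2.imwrite(sys.argv[1],im)
E
python3 m.py pics/w5.png
```

```text
clock 12.08 pos [ 0.4569 -0.1595  0.0484] yaw 17.44 | move [0.0085 0.     0.0004] spin -0.06 | F [ 0.6  0.6 10.7] gap 0.0422 q7 0.83 tilt [ 0.0022 -0.0006]
wrist {'panel': (0.97, 31650), 'square': (0.84, 6529), 'trim_block': (0.69, 57979), 'hid': (1.0, 71000)}
side {'panel': (0.95, 1023), 'square': (0.56, 6689), 'trim_block': (0.91, 6494)}
scene {'panel': (0.65, 740), 'square': (0.69, 789), 'trim_block': (0.98, 5623)}
panel wrist [ 0.4562 -0.1572  0.3085] rel yaw 0.17 end in block [-0.0705  0.1645] 0.077
panel side [ 0.4253 -0.057   0.3142] rel yaw 0.5 end in block [-0.0706  0.2693] 0.593
panel scene [ 0.424  -0.0586  0.3048] rel yaw -0.03 end in block [-0.071   0.2682] 0.65
square wrist [ 0.4579 -0.0542  0.2939] rel yaw -0.66 end in block [-0.0358  0.2822] 0.191
square side [ 0.5421 -0.0907  0.035 ] rel yaw -15.5 end in block [0.0719 0.2166] 0.949
square scene [ 0.3786 -0.0249  0.341 ] rel yaw 2.04 end in block [-0.1097  0.3339] 0.876
```

View pics/w5.png

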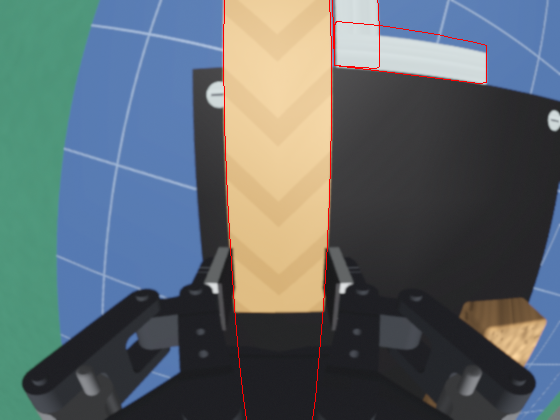

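The wrist view shows the tail still square in the grip (row 312, columns 232–326), but the free end is out of frame. Kinematics and both fixed cameras, corrected for their known bias, put the end 8.3–8.5 mm short.

>>> {"op": "step_arm", "data": {"moves": [[0.4, 0.003, 0, 0, 0], [0.4, 0.006, 0, 0, 0], [0.4, 0.0082, 0, 0, 0], [0.4, 0.0082, 0, 0, 0], [0.4, 0.0082, 0, 0, 0]]}}

```text
clock: 13.1
position: [0.4546, -0.1524, 0.0484]
orientation: [[-0.299, 0.954, 0.002], [0.954, 0.299, -0.001], [-0.002, 0.002, -1.0]]
force: [1.5, -1.7, 9.3]
finger_gap: 0.0425
grasp_force: 62.0
```

```bash
python3 - <<'E'
from h import *
import pickle
rel(.4544,-.1514,.048,17.5)
i=optics.camera_info("wrist");im=optics.grab_frame("wrist")
b=np.array([.5334,-.169,.3054]);c,t=np.cos(b[2]),np.sin(b[2]);B=np.array([[c,t],[-t,c]])
col=im[290:335,265:292].mean((1,2));k=int(np.argmin(np.diff(col)));row=290+k+.5
print("tail row",row,"in block",B@(ground((278,row),"wrist",i,.054)[:2]-b[:2]))
o=[]
for cam in("side","scene"):
    j=optics.camera_info(cam);f=optics.grab_frame(cam)[:,:,::-1].copy()
    P=[B.T@q+b[:2] for q in np.array([[-.0475,.275],[-.0925,.275]])]; T=[B.T@q+b[:2] for q in np.array([[-.038,.275],[-.013,.275]])]
    u=proj(np.array([[*q,.054] for q in P]+[[*q,.008] for q in T]),j,False); print(cam,u.round(1).tolist())
    x,y=u.mean(0).astype(int); o.append(cv2.resize(f[y-30:y+45,x-35:x+45],(400,375),interpolation=cv2.INTER_CUBIC)); print("crop origin",x-35,y-30)
cv2.imwrite("pics/end.png",np.hstack(o))
E
```

```text
clock 13.1 pos [ 0.4546 -0.1524  0.0484] yaw 17.4 | move [0.001  0.0001 0.0004] spin -0.1 | F [ 1.5 -1.7  9.3] gap 0.0425 q7 0.81 tilt [ 0.0024 -0.001 ]
tail row 312.5 in block [-0.07025407  0.01383865]
side [[214.5, 201.5], [198.6, 206.3], [219.2, 213.3], [227.5, 210.7]]
crop origin 179 177
scene [[240.4, 181.0], [226.2, 178.9], [244.2, 192.6], [252.0, 193.8]]
crop origin 205 156
```

View pics/end.png

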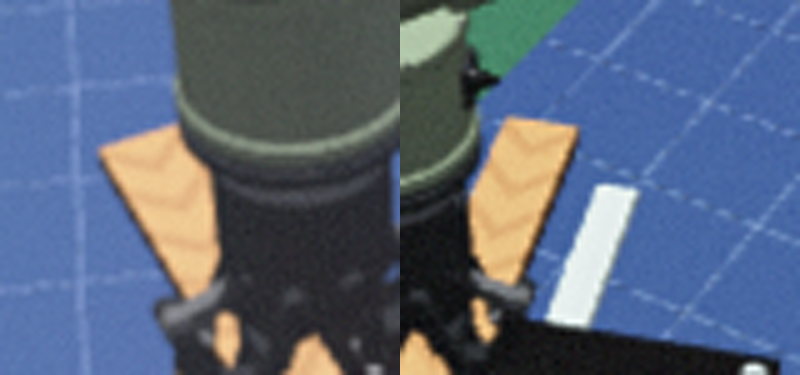

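In the scene view the panel end is at (240.6,181.4)–(227,179.4) and the square tip at (244.4,192.8). Both match the predicted marks, except that the panel is about 1 mm short. The tail and the kinematics agree, so I'll nudge it the last millimetre.

>>> {"op": "step_arm", "data": {"moves": [[0.4, 0.001, 0, 0, 0], [0.4, 0.0012, 0, 0, 0], [0.4, 0.0012, 0, 0, 0], [0.4, 0.0012, 0, 0, 0], [0.4, 0.0012, 0, 0, 0]]}}

```text
clock: 13.67
position: [0.4544, -0.1516, 0.0484]
orientation: [[-0.299, 0.954, 0.003], [0.954, 0.299, -0.001], [-0.002, 0.002, -1.0]]
force: [1.8, -5.0, 8.8]
finger_gap: 0.0424
grasp_force: 61.8
```

```bash
python3 - <<'E'
from h import *
rel(.4544,-.1514,.048,17.5)
i=optics.camera_info("wrist");im=optics.grab_frame("wrist")
b=np.array([.5334,-.169,.3054]);c,t=np.cos(b[2]),np.sin(b[2]);B=np.array([[c,t],[-t,c]])
col=im[290:335,265:292].mean((1,2));k=int(np.argmin(np.diff(col)));row=290+k+.5
print("tail",row,B@(ground((278,row),"wrist",i,.054)[:2]-b[:2]))
print({k:np.round(observe()[k],2) for k in("dq","wrist_torque","grasp_force")})
E
```

```text
clock 13.67 pos [ 0.4544 -0.1516  0.0484] yaw 17.38 | move [0.0002 0.0001 0.0004] spin -0.12 | F [ 1.8 -5.   8.8] gap 0.0424 q7 0.81 tilt [ 0.0028 -0.0014]
tail 312.5 [-0.07026158  0.01463903]
{'dq': array([ 0., -0., -0., -0.,  0., -0., -0.]), 'wrist_torque': array([-1.07, -0.36,  0.06]), 'grasp_force': np.float64(61.83)}
```

```bash
python3 -c "
from cell import close_job
print(close_job())"
```

```text
the job is handed in; nothing more can be done
None
```

The job is handed in at about 14 s of the 48 s allowed: the square lies flush on the block's front face and released, and the panel's free end is level with the square's tip (within about 0.5 mm by my measurement), its tail held down flat on the block.

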